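Sweep the lighting console's touch strip

TASK

Bring up the room light on the desk console: with the gripper closed and pointing down, set the fingertips lightly on the curved touch strip at the end dot by the green magnet, and sweep them along all nine dots to the end dot by the orange magnet in one light stroke, never lifting off and never pressing the strip down to its stop. Finish while holding the fingertips lightly pressed on that last dot, as the console keeps the level only while it is touched. Do not shift the magnets, the mug, the can, the USB stick or the battery.

Things in the scene. Friction and masses are not known exactly. Their poses are not given: they have to be found in the camera images.
- console: low grey desk lighting console, 150 (x) x 330 (y) x 28 mm high, fixed to the desk; origin at the centre of its underside, z up, its long side along its y axis. The curved touch strip stands in a shallow recess (74 x 240 mm, 10 mm deep) in its top. A black computer tower, 430 mm high, fixed on the desk left of the work (x over 0.46, y over 0.38 m), is in the way of an arm that swings in from the left.
- strip (a joint): how far the aluminium touch strip is pressed down, m: 0 released (its top is then 38 mm above the desk, 10 mm above the housing), 0.008 at its stop. The whole strip sinks level on springs, wherever it is pressed: it begins to move at about 1.6 N and takes 0.6 N more per mm. A light touch is 1 to 6.5 mm.
- green_magnet: green round magnet, 24 mm across, 9 mm high, loose on the console's top, 50 mm beyond one end dot of the strip: the sweep starts at the end dot nearest to it. Origin at the centre of its underside.
- orange_magnet: orange round magnet of the same size, loose on the console's top, 50 mm beyond the other end dot: the sweep finishes at the end dot nearest to it. Origin at the centre of its underside.
- mug: white mug with dark spots, 82 mm across, 117 mm with its handle, 91 mm high, loose; origin at the centre of its underside. To be left alone.
- blue_can: white can with a blue lid, 40 mm across, 55 mm high, loose; origin at the centre of its underside. To be left alone.
- usb_stick: black USB stick, 18 x 50 x 8 mm, loose; origin at the centre of its underside. To be left alone.
- battery: red and gold AA cell, 50 x 14 x 14 mm, lying loose; origin at its underside. To be left alone.
- dot0: dot 0 of the nine black dots (8 mm across) on the top face of the touch strip, with the strip's 25 mm long piece under it; origin at the dot's centre on the top face; dots 0 to 8 run in order along the strip from its +y end (console frame), 25 mm apart on an arc of 160 mm radius; the strip is 22 mm wide, runs 12 mm on past each end dot and has a round end of 11 mm radius. x points outward across the strip, y along it, z up; it sinks with the strip.
- dot1: dot 1 of the strip; origin at its centre on the top face (see dot0).
- dot2: dot 2 of the strip; origin at its centre on the top face (see dot0).
- dot3: dot 3 of the strip; origin at its centre on the top face (see dot0).
- dot4: dot 4 of the strip; origin at its centre on the top face (see dot0).
- dot5: dot 5 of the strip; origin at its centre on the top face (see dot0).
- dot6: dot 6 of the strip; origin at its centre on the top face (see dot0).
- dot7: dot 7 of the strip; origin at its centre on the top face (see dot0).
- dot8: dot 8 of the strip; origin at its centre on the top face (see dot0); other end dot.

How it is judged:
On the way, in this order (a step that is already met when the one before it is completed fails the run):
1. closed fingertips lightly pressing the strip at the first dot, counted from the green magnet (((horizontal distance between green_magnet and dot0 below 0.09 m and horizontal distance between the grasp point and dot0 below 0.012 m and (contact force between the fingers and dot0 above 0.3 N or contact force between the fingers and dot1 above 0.3 N)) or (horizontal distance between green_magnet and dot8 below 0.09 m and horizontal distance between the grasp point and dot8 below 0.012 m and (contact force between the fingers and dot7 above 0.3 N or contact force between the fingers and dot8 above 0.3 N))) and value of joint strip between 0.0008 and 0.0068 m), for 0.02 s.
2. closed fingertips lightly pressing the strip at the second dot, counted from the green magnet (((horizontal distance between green_magnet and dot0 below 0.09 m and horizontal distance between the grasp point and dot1 below 0.012 m and (contact force between the fingers and dot0 above 0.3 N or contact force between the fingers and dot1 above 0.3 N or contact force between the fingers and dot2 above 0.3 N)) or (horizontal distance between green_magnet and dot8 below 0.09 m and horizontal distance between the grasp point and dot7 below 0.012 m and (contact force between the fingers and dot6 above 0.3 N or contact force between the fingers and dot7 above 0.3 N or contact force between the fingers and dot8 above 0.3 N))) and value of joint strip between 0.0008 and 0.0068 m), for 0.02 s.
3. closed fingertips lightly pressing the strip at the third dot, counted from the green magnet (((horizontal distance between green_magnet and dot0 below 0.09 m and horizontal distance between the grasp point and dot2 below 0.012 m and (contact force between the fingers and dot1 above 0.3 N or contact force between the fingers and dot2 above 0.3 N or contact force between the fingers and dot3 above 0.3 N)) or (horizontal distance between green_magnet and dot8 below 0.09 m and horizontal distance between the grasp point and dot6 below 0.012 m and (contact force between the fingers and dot5 above 0.3 N or contact force between the fingers and dot6 above 0.3 N or contact force between the fingers and dot7 above 0.3 N))) and value of joint strip between 0.0008 and 0.0068 m), for 0.02 s.
4. closed fingertips lightly pressing the strip at the fourth dot, counted from the green magnet (((horizontal distance between green_magnet and dot0 below 0.09 m and horizontal distance between the grasp point and dot3 below 0.012 m and (contact force between the fingers and dot2 above 0.3 N or contact force between the fingers and dot3 above 0.3 N or contact force between the fingers and dot4 above 0.3 N)) or (horizontal distance between green_magnet and dot8 below 0.09 m and horizontal distance between the grasp point and dot5 below 0.012 m and (contact force between the fingers and dot4 above 0.3 N or contact force between the fingers and dot5 above 0.3 N or contact force between the fingers and dot6 above 0.3 N))) and value of joint strip between 0.0008 and 0.0068 m), for 0.02 s.
5. closed fingertips lightly pressing the strip at the middle (fifth) dot, counted from the green magnet (((horizontal distance between green_magnet and dot0 below 0.09 m and horizontal distance between the grasp point and dot4 below 0.012 m and (contact force between the fingers and dot3 above 0.3 N or contact force between the fingers and dot4 above 0.3 N or contact force between the fingers and dot5 above 0.3 N)) or (horizontal distance between green_magnet and dot8 below 0.09 m and horizontal distance between the grasp point and dot4 below 0.012 m and (contact force between the fingers and dot3 above 0.3 N or contact force between the fingers and dot4 above 0.3 N or contact force between the fingers and dot5 above 0.3 N))) and value of joint strip between 0.0008 and 0.0068 m), for 0.02 s.
6. closed fingertips lightly pressing the strip at the sixth dot, counted from the green magnet (((horizontal distance between green_magnet and dot0 below 0.09 m and horizontal distance between the grasp point and dot5 below 0.012 m and (contact force between the fingers and dot4 above 0.3 N or contact force between the fingers and dot5 above 0.3 N or contact force between the fingers and dot6 above 0.3 N)) or (horizontal distance between green_magnet and dot8 below 0.09 m and horizontal distance between the grasp point and dot3 below 0.012 m and (contact force between the fingers and dot2 above 0.3 N or contact force between the fingers and dot3 above 0.3 N or contact force between the fingers and dot4 above 0.3 N))) and value of joint strip between 0.0008 and 0.0068 m), for 0.02 s.
7. closed fingertips lightly pressing the strip at the seventh dot, counted from the green magnet (((horizontal distance between green_magnet and dot0 below 0.09 m and horizontal distance between the grasp point and dot6 below 0.012 m and (contact force between the fingers and dot5 above 0.3 N or contact force between the fingers and dot6 above 0.3 N or contact force between the fingers and dot7 above 0.3 N)) or (horizontal distance between green_magnet and dot8 below 0.09 m and horizontal distance between the grasp point and dot2 below 0.012 m and (contact force between the fingers and dot1 above 0.3 N or contact force between the fingers and dot2 above 0.3 N or contact force between the fingers and dot3 above 0.3 N))) and value of joint strip between 0.0008 and 0.0068 m), for 0.02 s.
8. closed fingertips lightly pressing the strip at the eighth dot, counted from the green magnet (((horizontal distance between green_magnet and dot0 below 0.09 m and horizontal distance between the grasp point and dot7 below 0.012 m and (contact force between the fingers and dot6 above 0.3 N or contact force between the fingers and dot7 above 0.3 N or contact force between the fingers and dot8 above 0.3 N)) or (horizontal distance between green_magnet and dot8 below 0.09 m and horizontal distance between the grasp point and dot1 below 0.012 m and (contact force between the fingers and dot0 above 0.3 N or contact force between the fingers and dot1 above 0.3 N or contact force between the fingers and dot2 above 0.3 N))) and value of joint strip between 0.0008 and 0.0068 m), for 0.02 s.
9. closed fingertips lightly pressing the strip at the last dot, counted from the green magnet (((horizontal distance between green_magnet and dot0 below 0.09 m and horizontal distance between the grasp point and dot8 below 0.012 m and (contact force between the fingers and dot7 above 0.3 N or contact force between the fingers and dot8 above 0.3 N)) or (horizontal distance between green_magnet and dot8 below 0.09 m and horizontal distance between the grasp point and dot0 below 0.012 m and (contact force between the fingers and dot0 above 0.3 N or contact force between the fingers and dot1 above 0.3 N))) and value of joint strip between 0.0008 and 0.0068 m), for 0.02 s.
At the end, for the whole second after the job is handed in: the closed fingertips rest still on the strip within 12 mm of the end dot by the orange magnet, holding it pressed 0.8 to 6.8 mm with 0.5 to 12 N; the magnets and the bystanders stand where they were (within 8 and 10 mm) (all of step 9 and velocity of joint strip between -0.005 and 0.005 m/s and contact force between the fingers and console between 0.5 and 12 N and distance of each of green_magnet, orange_magnet, mug, blue_can, usb_stick, battery from where it was at the start of the episode below 0.01 m); the arm keeps its last pose, push and grip.
It fails at once if the strip is pressed hard, almost to its stop (more than 7 mm of its 8 mm) (value of joint strip above 0.007 m).
It fails at once if the fingertips come down on, or leave, the strip at any dot but the first one by the green magnet (low over it without pressing it) (value of joint strip below 0.0003 m and ((((horizontal distance between green_magnet and dot0 below 0.09 m and horizontal distance between the grasp point and dot1 below 0.012 m) or (horizontal distance between green_magnet and dot8 below 0.09 m and horizontal distance between the grasp point and dot7 below 0.012 m)) and z of the grasp point in the frame of dot4 below 0.04 m) or (((horizontal distance between green_magnet and dot0 below 0.09 m and horizontal distance between the grasp point and dot2 below 0.012 m) or (horizontal distance between green_magnet and dot8 below 0.09 m and horizontal distance between the grasp point and dot6 below 0.012 m)) and z of the grasp point in the frame of dot4 below 0.04 m) or (((horizontal distance between green_magnet and dot0 below 0.09 m and horizontal distance between the grasp point and dot3 below 0.012 m) or (horizontal distance between green_magnet and dot8 below 0.09 m and horizontal distance between the grasp point and dot5 below 0.012 m)) and z of the grasp point in the frame of dot4 below 0.04 m) or (((horizontal distance between green_magnet and dot0 below 0.09 m and horizontal distance between the grasp point and dot4 below 0.012 m) or (horizontal distance between green_magnet and dot8 below 0.09 m and horizontal distance between the grasp point and dot4 below 0.012 m)) and z of the grasp point in the frame of dot4 below 0.04 m) or (((horizontal distance between green_magnet and dot0 below 0.09 m and horizontal distance between the grasp point and dot5 below 0.012 m) or (horizontal distance between green_magnet and dot8 below 0.09 m and horizontal distance between the grasp point and dot3 below 0.012 m)) and z of the grasp point in the frame of dot4 below 0.04 m) or (((horizontal distance between green_magnet and dot0 below 0.09 m and horizontal distance between the grasp point and dot6 below 0.012 m) or (horizontal distance between green_magnet and dot8 below 0.09 m and horizontal distance between the grasp point and dot2 below 0.012 m)) and z of the grasp point in the frame of dot4 below 0.04 m) or (((horizontal distance between green_magnet and dot0 below 0.09 m and horizontal distance between the grasp point and dot7 below 0.012 m) or (horizontal distance between green_magnet and dot8 below 0.09 m and horizontal distance between the grasp point and dot1 below 0.012 m)) and z of the grasp point in the frame of dot4 below 0.04 m) or (((horizontal distance between green_magnet and dot0 below 0.09 m and horizontal distance between the grasp point and dot8 below 0.012 m) or (horizontal distance between green_magnet and dot8 below 0.09 m and horizontal distance between the grasp point and dot0 below 0.012 m)) and z of the grasp point in the frame of dot4 below 0.04 m))).
It fails at once if a magnet is moved more than 8 mm (distance of any of green_magnet, orange_magnet from where it was at the start of the episode above 0.008 m).
It fails at once if the mug, can, USB stick or battery is moved more than 10 mm or lifted (distance of any of mug, blue_can, usb_stick, battery from where it was at the start of the episode above 0.01 m).
It also fails if it takes over 38 s, if anything falls off the work surface, if the arm or the gripper's body presses on something with over 40 N, if the wrist force passes 120 N, or if a joint passes its speed limit or range.

ROBOT

A 7-joint arm with a two-finger parallel gripper is mounted at the origin on a cart in front of the work surface, level with it; the furniture and walls round the work are solid. World frame = base frame: x ahead of the robot, y to its left, z up, the work surface at z = 0. Lengths are in m, angles in rad, forces in N, time in s.
With the tool pointing down it reaches from about 0.425 to 0.925 m from the base axis. Payload 6.8 kg.
Tool frame: the origin (TCP) lies midway between the tips of the shut fingers; the grasp point (between the pads) lies 19 mm behind it; z points along the fingers, y is the line along which they close (so a half turn about z gives the same grasp; the last joint's range is limited). The gripper opens to 85 mm and grips with 20 to 120 N. Pads are 22 mm wide; open, the fingers measure 114 mm over their backs; the gripper's body (76 mm by 85 mm) begins 54 mm behind the grasp point. The pads swing forward as they close: fully open they stand 13 mm farther back than shut.
Start: joints at [1.124, 0.477, 0.022, 1.555, -0.011, 1.109, -0.083], TCP at [0.224, -0.637, 0.231] pointing down, gripper open.
Joint ranges: [-2.96, 2.96], [-0.34, 2.1], [-1.41, 1.46], [0.24, 2.44], [-1.37, 4.51], [0.17, 1.92], [-2.96, 2.96]. Speed limits (rad/s): [2.39, 2.39, 3.14, 3.14, 3.14, 3.14, 3.14].

INTERFACE

Orientations are given as a unit quaternion [w, x, y, z].
In Python, from station import * gives the robot as it stands.
- The arm moves only by the shell command python3 -m creep 'ROWS' [FORCE]. ROWS is JSON, a list of rows, each a list of 7 numbers: the gripper command: -1 is shut, 1 is fully open, values between are in proportion, then the shift along the world's x, y, z in mm, then the turn, a rotation vector about the world's x, y, z in rad. A call has 1 to 5 rows; each row shifts and turns the commanded pose from where the row before left it; what a row does not reach is not made up. A row lasts 1/8 s, in which the tool goes at most 62.5 mm and 10.7 degrees, less where a joint would pass 70% of its speed; a pose out of reach is approached as far as the arm can. A call is refused whole if a number of a shift passes 62.5 or a number of a turn 0.188, either way. A call with a gripper value outside its range is refused whole. The fingers move at their own pace and stop on an object; FORCE is the grip in N (left out, the last holds). Time passes only in rows, so rows that do not move let the fingers close. It gives the time, the measured TCP pose, the force, the opening and the grip force at its end, in the units of the state.
- get_obs(): the state, without advancing time (a new reading comes with each control period).
- read_camera(name): name is "side" or "top"; returns (picture, depth): 480x640x3 uint8, red, green, blue; 480x640 float32, m along the optical axis (not along the pixel's ray), 0 where there is no reading.
- camera_params(name): a dict with "intrinsics" (3x3 intrinsics, pixels), "k1" (the pictures are not rectified: a ray, as slopes to the right and down, at radius r is drawn at 1 + k1 r^2 times it, then the intrinsics apply), "cam_to_world" (4x4, takes a point from camera to world coordinates). Camera axes: x right, y up, looking along -z (the intrinsics and any distortion apply to the point x, -y, -z); pixel columns grow to the right and rows downward; lengths in m; the calibration is good to about 2 mm. A picture is of the moment at which its call begins. camera_params takes no time and is no camera call.
- hand_in(): hands the job in; it is judged then, once.
The state is a dict: "t": time; "q": joint angles; "joint_vel": joint speeds; "joint_torque": joint torques, N m; "eef_pos": TCP position; "tool_rot": TCP orientation; "contact_force": force on the tool from outside, world axes, zero at the start; "torque": the same for the moment, N m; "gripper_width": opening from 0.0 (shut) to 1.0 (fully open); "grasp_force": force on a finger pad.
Only numpy, scipy, OpenCV 4.12 (cv2) and the standard library are available. Lean on these libraries where they do the work, as an engineer would, in place of code of your own. Each camera call takes 0.05 s, during which the arm holds its last target. There are 200 camera calls.

## Working session

There is one attempt and no reset: what is moved stays moved. The work goes in short steps, Python scripts to look and compute and a shell command to move; the robot and the scene stay as the last step left them, time stands still between calls to the robot, and variables do not carry over. Pictures are saved under pics/ and viewed, at most 10 in all, crops included, and the job is handed in when it is done.

```bash
mkdir -p pics; ls; python3 - <<'E'
from station import *
import cv2,numpy as np
for n in("top","side"):
    p,d=read_camera(n); cv2.imwrite(f"pics/{n}0.png",p[:,:,::-1]); np.savez(f"{n}0.npz",p=p,d=d)
    c=camera_params(n); print(n,c)
o=get_obs(); print({k:np.round(v,3) for k,v in o.items()})
E
```

```text
pics
top {'intrinsics': array([[511.3988311 ,   0.        , 319.3749508 ],
       [  0.        , 511.3988311 , 236.58348486],
       [  0.        ,   0.        ,   1.        ]]), 'k1': 0.019020943142780668, 'cam_to_world': array([[ 0.0135631 ,  0.98027988, -0.19714816,  0.34990826],
       [-0.99987958,  0.01478358,  0.00472019, -0.01305991],
       [ 0.00754166,  0.1970604 ,  0.98036234,  0.96139799],
       [ 0.        ,  0.        ,  0.        ,  1.        ]])}
side {'intrinsics': array([[498.82025993,   0.        , 315.08569292],
       [  0.        , 498.82025993, 246.96911094],
       [  0.        ,   0.        ,   1.        ]]), 'k1': -0.09667788572897466, 'cam_to_world': array([[ 0.9910325 , -0.06719115,  0.11549866,  0.64318761],
       [ 0.13351986,  0.53159913, -0.83640589, -0.92874435],
       [-0.00519991,  0.84432678,  0.53580337,  0.63621053],
       [ 0.        ,  0.        ,  0.        ,  1.        ]])}
{'t': np.float64(0.1), 'q': array([ 1.124,  0.478,  0.022,  1.556, -0.011,  1.109, -0.083]), 'joint_vel': array([ 0.   , -0.001,  0.002, -0.004,  0.001,  0.001,  0.002]), 'joint_torque': array([ 5.0000e-03, -5.9775e+01,  1.6140e+00, -2.8195e+01,  1.3000e-02,
        5.0000e-03, -0.0000e+00]), 'eef_pos': array([ 0.224, -0.636,  0.23 ]), 'tool_rot': array([-0.001,  0.986,  0.169, -0.   ]), 'contact_force': array([ 0.403, -0.276, -0.575]), 'torque': array([0.025, 0.013, 0.063]), 'grasp_force': np.float64(0.0), 'gripper_width': np.float64(1.0)}
```

View pics/top0.png

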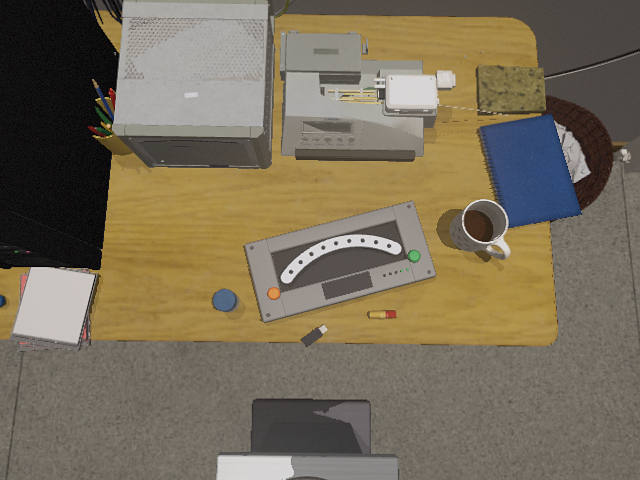

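View pics/side0.png

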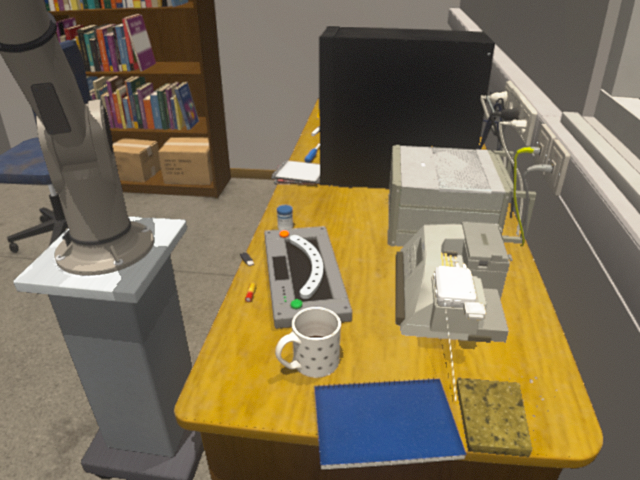

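The top view shows the console, with the green magnet at about (414,256) and the orange at (273,294). The nine dots arc from (397,250) to (287,278). The mug is at (480,225), the can at (224,300), the USB stick at (314,335) and the battery at (382,314). In the side view the arm is clear to the left, and the mug stands near the green end at (315,340).

```bash
cat >h.py <<'E'
import numpy as np,cv2
from station import camera_params
from scipy.optimize import least_squares
def ray(n,uv):
    c=camera_params(n);K=c["intrinsics"];k=c["k1"]
    p=(np.asarray(uv,float)-K[:2,2])/[K[0,0],K[1,1]]; s=p.copy()
    for _ in range(20): s=p/(1+k*(s**2).sum(1,keepdims=True))
    T=c["cam_to_world"]; return T[:3,3],np.c_[s[:,0],-s[:,1],-np.ones(len(s))]@T[:3,:3].T
def plane(n,uv,z):
    o,d=ray(n,uv); return o+d*((z-o[2])/d[:,2:])
def dots(n,p,box):
    x0,y0,x1,y1=box; S=6
    g=cv2.resize(cv2.cvtColor(p,cv2.COLOR_RGB2GRAY)[y0:y1,x0:x1],None,fx=S,fy=S,interpolation=cv2.INTER_CUBIC)
    w=(g>150).astype(np.uint8); w=cv2.morphologyEx(w,cv2.MORPH_CLOSE,cv2.getStructuringElement(2,(51,51)))
    l,_,st,_=0,0,0,0
    m,lab,st,_=cv2.connectedComponentsWithStats(w); b=1+np.argmax(st[1:,4])
    s=cv2.erode((lab==b).astype(np.uint8),np.ones((9,9)))
    m,lab,st,ce=cv2.connectedComponentsWithStats(((g<130)&(s>0)).astype(np.uint8))
    return [( (ce[i]+.5)/S-.5+[x0,y0],st[i,4]) for i in range(1,m) if st[i,4]>60]
def color(p,lo,hi,box):
    x0,y0,x1,y1=box; h=cv2.inRange(cv2.cvtColor(p[y0:y1,x0:x1],cv2.COLOR_RGB2HSV),lo,hi)
    m,lab,st,ce=cv2.connectedComponentsWithStats(h); i=1+np.argmax(st[1:,4]); return ce[i]+[x0,y0],st[i,4]
A=np.array([(4-i)*25/160 for i in range(9)])
arc=np.c_[160*np.cos(A)-160,160*np.sin(A)]/1000
def model(v): c,s=np.cos(v[2]),np.sin(v[2]); return arc@np.array([[c,s],[-s,c]])+v[:2]
E
python3 - <<'E'
from h import *
for n,box in(("top",(240,200,440,325)),("side",(262,225,352,325))):
    z=np.load(n+"0.npz");p=z["p"];d=z["d"]
    D=dots(n,p,box); uv=np.array([x[0] for x in D]); print(n,[(np.round(a,1).tolist(),int(s)) for a,s in D])
    P=plane(n,uv,.038)[:,:2]
    f=None
    if len(P)==9:
        c=P.mean(0); P=P[np.argsort(-P[:,1])]
        f=least_squares(lambda v:(model(v)-P).ravel(),[*c,.2])
        print(np.round(f.x,4),"resid mm",np.round(1000*(model(f.x)-P),1).tolist()); print(np.round(model(f.x),4).tolist())
    for nm,lo,hi in(("green",(50,100,60),(80,255,255)),("orange",(5,150,150),(15,255,255))):
        u,s=color(p,lo,hi,box); print(nm,u,s,np.round(plane(n,[u],.037),4))
    # depth check at dots
    T=camera_params(n)["cam_to_world"];o,r=ray(n,uv)
    print("z",[round(float((o+r[i]*d[int(round(v)),int(round(u))])[2]),4) for i,(u,v) in enumerate(uv)])
E
```

```text
top [([334.3, 236.8], 6413), ([362.2, 240.0], 398), ([348.7, 240.4], 379), ([375.5, 241.7], 411), ([335.5, 242.8], 400), ([402.3, 246.2], 1031), ([388.6, 245.4], 418), ([251.4, 247.4], 498), ([322.8, 247.2], 401), ([413.5, 256.4], 2447), ([310.9, 253.6], 429), ([300.1, 261.7], 405), ([406.6, 269.4], 130), ([290.5, 271.4], 419), ([400.1, 270.7], 111), ([428.6, 271.5], 452), ([395.6, 271.9], 320), ([389.9, 273.3], 304), ([384.0, 275.0], 317), ([278.5, 279.3], 899), ([272.2, 295.6], 1290), ([267.8, 314.6], 562)]
green [413.52586207 255.46551724] 116 [[ 0.5031 -0.1904  0.037 ]]
orange [273.15053763 292.90322581] 93 [[0.431  0.0644 0.037 ]]
z [0.0201, 0.0389, 0.0379, 0.0384, 0.0387, 0.0198, 0.0357, 0.0263, 0.0391, 0.0342, 0.0397, 0.0384, 0.029, 0.0384, 0.0304, 0.0291, 0.0297, 0.0284, 0.0258, 0.0173, 0.0378, 0.0284]
side [([292.8, 225.8], 307), ([321.5, 228.2], 63), ([268.4, 232.2], 75), ([284.3, 236.9], 956), ([264.6, 240.2], 346), ([307.1, 238.3], 488), ([318.1, 248.9], 1257), ([268.8, 282.4], 5908), ([324.3, 270.6], 1068), ([282.7, 287.0], 167), ([308.3, 287.5], 64), ([283.6, 292.0], 410), ([306.1, 299.6], 403), ([295.6, 306.8], 1414), ([345.3, 307.1], 189), ([278.7, 313.3], 242), ([338.1, 314.1], 145), ([296.0, 321.7], 299)]
green [296.08791209 303.35164835] 91 [[ 0.5049 -0.1967  0.037 ]]
orange [284.07407407 233.96296296] 27 [[0.4344 0.0538 0.037 ]]
z [0.0019, 0.0301, 0.0294, 0.03, 0.0137, 0.0226, 0.0181, -0.0027, 0.0209, 0.0302, 0.037, 0.0295, 0.0199, 0.0336, 0.0304, 0.027, 0.023, 0.0777]
```

```bash
python3 - <<'E'
from h import *
z=np.load("top0.npz");p=z["p"]
D=[x for x in dots("top",p,(240,200,440,325)) if 370<x[1]<435 and 285<x[0][0]<392]
uv=np.array([x[0] for x in D]);uv=uv[np.argsort(uv[:,0])]
P=plane("top",uv,.038)[:,:2]; b=None
f=least_squares(lambda v:(model(v)-P).ravel(),[*P.mean(0),.2])
print(np.round(f.x,4),"resid mm",np.round(1000*(model(f.x)-P),1).tolist()); M=model(f.x); print(np.round(M,4).tolist())
np.save("M.npy",M); ang=f.x[2]+A; print("tangent angle from +y deg",np.round(np.degrees(ang),1), "reach",np.round(np.hypot(*M.T),3))
# where they should appear in side
c=camera_params("side");T=np.linalg.inv(c["cam_to_world"]);q=np.c_[M,np.full(9,.038),np.ones(9)]@T.T
s=np.c_[q[:,0]/-q[:,2],-q[:,1]/-q[:,2]];s*=1+c["k1"]*(s**2).sum(1,keepdims=True);s=s@c["intrinsics"][:2,:2].T+c["intrinsics"][:2,2]
pic=np.load("side0.npz")["p"][215:335,250:370,::-1]; S=5
im=cv2.resize(pic,None,fx=S,fy=S,interpolation=cv2.INTER_CUBIC)
for u,v in s: cv2.drawMarker(im,(int((u-250+.5)*S),int((v-215+.5)*S)),(0,0,255),0,12,1)
cv2.imwrite("pics/side_c.png",im)
from scipy.spatial.transform import Rotation as R
from station import get_obs
print(R.from_quat(np.roll(get_obs()["tool_rot"],-1)).as_matrix().round(3))
E
```

```text
[ 0.5245 -0.0472  0.2763] resid mm [[-0.4, 0.6], [-0.2, 0.7], [-0.1, 0.4], [-0.0, 0.2], [0.2, 0.1], [0.3, -0.2], [0.2, -0.3], [0.1, -0.6], [0.0, -0.8]]
[[0.4699, 0.0346], [0.4882, 0.0176], [0.5036, -0.002], [0.5158, -0.0238], [0.5245, -0.0472], [0.5294, -0.0717], [0.5305, -0.0967], [0.5276, -0.1215], [0.521, -0.1456]]
tangent angle from +y deg [ 51.6  42.7  33.7  24.8  15.8   6.9  -2.1 -11.  -20. ] reach [0.471 0.489 0.504 0.516 0.527 0.534 0.539 0.541 0.541]
[[ 0.943  0.332 -0.001]
 [ 0.332 -0.943  0.002]
 [-0.    -0.002 -1.   ]]
```

View pics/side_c.png

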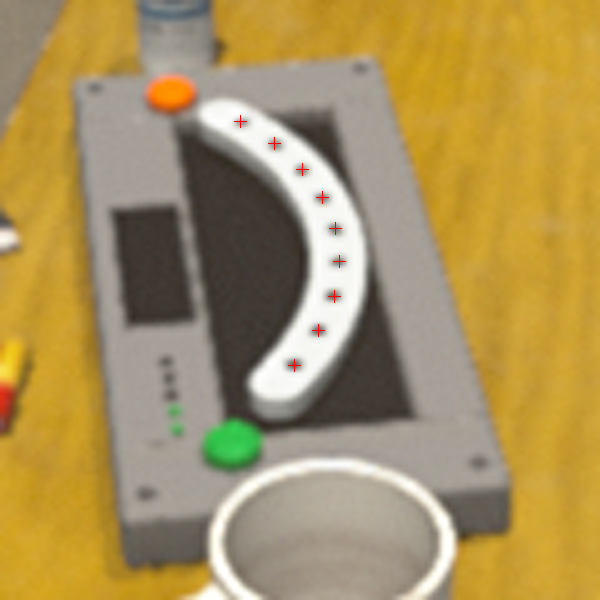

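The dot positions hold up: the top-view fit leaves residuals under 1 mm, and projected into the side view the fitted dots land on the printed ones. The sweep starts at dot8, (0.521, -0.146), and ends at dot0, (0.470, 0.035). I'll fly over at the current height while the gripper closes.

```bash
python3 -m creep '[[-1,30,49,0,0,0,0],[-1,30,49,0,0,0,0],[-1,30,49,0,0,0,0],[-1,30,49,0,0,0,0],[-1,30,49,0,0,0,0]]' 30
```

```text
t: 0.72
eef_pos: [0.3749, -0.3898, 0.2311]
tool_rot: [-0.0, 0.986, 0.169, -0.0]
contact_force: [0.7, -0.2, 0.1]
gripper_width: -0.001
grasp_force: 0.0
```

```bash
python3 -m creep '[[-1,30,49,0,0,0,0],[-1,30,49,0,0,0,0],[-1,30,49,0,0,0,0],[-1,30,49,0,0,0,0],[-1,26,48,-20,0,0,0]]' && python3 -m creep '[[-1,0,0,-50,0,0,0],[-1,0,0,-50,0,0,0],[-1,0,0,-30,0,0,0],[-1,0,0,0,0,0,0]]'
```

```text
t: 1.35
eef_pos: [0.5222, -0.1461, 0.2123]
tool_rot: [0.001, 0.986, 0.169, 0.002]
contact_force: [1.3, 0.0, -0.2]
gripper_width: 0.0
grasp_force: 0.0
t: 1.85
eef_pos: [0.5182, -0.1472, 0.079]
tool_rot: [-0.001, 0.986, 0.169, -0.003]
contact_force: [1.3, 0.8, 0.4]
gripper_width: 0.001
grasp_force: 0.0
```

```bash
python3 -m creep '[[-1,0,0,0,0,0,0],[-1,0,0,0,0,0,0]]'; python3 - <<'E'
from h import *
from station import *
im=[]
for n,(x0,y0,w,h) in(("top",(330,190,120,120)),("side",(240,210,120,120))):
    p,d=read_camera(n); im.append(cv2.resize(p[y0:y0+h,x0:x0+w,::-1],None,fx=3.3,fy=3.3,interpolation=cv2.INTER_CUBIC)); o=get_obs(); print(o["t"],o["eef_pos"].round(4),o["contact_force"].round(2))
cv2.imwrite("pics/above.png",np.hstack(im))
E
```

```text
t: 2.1
eef_pos: [0.5215, -0.1479, 0.0829]
tool_rot: [0.001, 0.986, 0.168, 0.001]
contact_force: [0.7, 0.0, 0.3]
gripper_width: -0.001
grasp_force: 0.0
2.15 [ 0.5214 -0.148   0.0828] [ 0.01 -0.62  0.23]
2.2 [ 0.5212 -0.1479  0.0826] [0.41 0.57 0.14]
```

View pics/above.png

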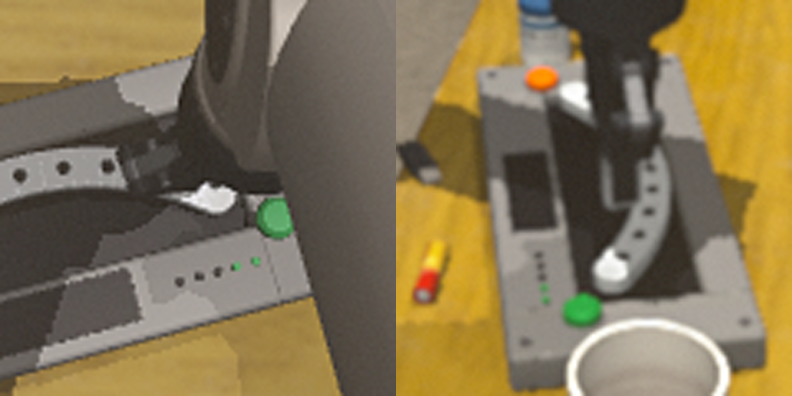

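The tips hang above the strip; in the side picture their bottom is at about (308,272). I'll check that against the measured TCP pose.

```bash
python3 - <<'E'
from h import *
print(plane("side",[(308.5,272),(308.5,270)],.0826).round(4), np.load("M.npy")[8])
E
python3 -m creep '[[-1,0,2,-15,0,0,0],[-1,0,0,-10,0,0,0],[-1,0,0,-8,0,0,0],[-1,0,0,0,0,0,0],[-1,0,0,0,0,0,0]]'
```

```text
[[ 0.5233 -0.155   0.0826]
 [ 0.5223 -0.1484  0.0826]] [ 0.52095355 -0.14556583]
t: 2.82
eef_pos: [0.5205, -0.1457, 0.0483]
tool_rot: [0.0, 0.986, 0.169, 0.0]
contact_force: [-0.2, -0.1, 0.7]
gripper_width: 0.001
grasp_force: 0.0
```

```bash
python3 -m creep '[[-1,0,0,-3,0,0,0],[-1,0,0,-3,0,0,0],[-1,0,0,-2,0,0,0],[-1,0,0,0,0,0,0]]'; python3 -m creep '[[-1,0,0,-1.5,0,0,0],[-1,0,0,-1.5,0,0,0],[-1,0,0,0,0,0,0]]'
```

```text
t: 3.32
eef_pos: [0.5202, -0.1456, 0.0401]
tool_rot: [-0.0, 0.986, 0.169, -0.0]
contact_force: [0.2, -0.1, 0.9]
gripper_width: 0.002
grasp_force: 0.0
t: 3.7
eef_pos: [0.5204, -0.1457, 0.0374]
tool_rot: [0.0, 0.986, 0.169, 0.0]
contact_force: [0.2, -0.5, 2.4]
gripper_width: 0.002
grasp_force: 1.0
```

```bash
python3 -m creep '[[-1,0,0,-1.5,0,0,0],[-1,0,0,-1.5,0,0,0],[-1,0,0,0,0,0,0]]'; python3 - <<'E'
import numpy as np
from station import *
from h import *
for i in range(3): read_camera("side"); o=get_obs(); print(o["eef_pos"].round(4),o["contact_force"].round(2))
M=np.load("M.npy")[::-1]; print((1000*np.diff(M,axis=0)/4).round(2).tolist())
E
```

```text
t: 4.08
eef_pos: [0.5205, -0.1457, 0.0343]
tool_rot: [0.0, 0.986, 0.169, 0.0]
contact_force: [-0.3, 0.3, 4.7]
gripper_width: -0.001
grasp_force: 1.9
[ 0.5205 -0.1457  0.0344] [-0.93 -0.19  3.66]
[ 0.5205 -0.1457  0.0344] [-1.42 -0.08  3.92]
[ 0.5205 -0.1457  0.0344] [-1.24 -0.19  3.49]
[[1.67, 6.02], [0.71, 6.2], [-0.26, 6.24], [-1.23, 6.12], [-2.17, 5.86], [-3.05, 5.45], [-3.86, 4.91], [-4.58, 4.25]]
```

The strip is pressed 3.6 mm with about 3.8 N, which fits its spring figures. Now the stroke, one dot per call at first.

```bash
python3 -m creep '[[-1,1,4,0,0,0,0],[-1,1.7,6,0,0,0,0],[-1,1.7,6,0,0,0,0],[-1,1.7,6,0,0,0,0]]'; python3 -m creep '[[-1,1,6,0,0,0,0],[-1,0.8,6.2,0,0,0,0],[-1,0.7,6.2,0,0,0,0],[-1,0.5,6.2,0,0,0,0]]'
```

```text
t: 4.72
eef_pos: [0.5266, -0.1232, 0.0344]
tool_rot: [0.0, 0.986, 0.169, 0.0]
contact_force: [-0.4, -3.1, 3.3]
gripper_width: -0.002
grasp_force: 2.0
t: 5.22
eef_pos: [0.5295, -0.0986, 0.0343]
tool_rot: [0.0, 0.986, 0.169, 0.0]
contact_force: [-0.5, -3.4, 3.6]
gripper_width: 0.001
grasp_force: 2.0
```

```bash
python3 -m creep '[[-1,0,6.2,0,0,0,0],[-1,-0.2,6.2,0,0,0,0],[-1,-0.3,6.2,0,0,0,0],[-1,-0.4,6.2,0,0,0,0]]'; python3 -m creep '[[-1,-1,6.1,0,0,0,0],[-1,-1.2,6.1,0,0,0,0],[-1,-1.3,6.1,0,0,0,0],[-1,-1.4,6.1,0,0,0,0]]'
```

```text
t: 5.72
eef_pos: [0.5285, -0.0739, 0.0343]
tool_rot: [0.0, 0.986, 0.169, 0.0]
contact_force: [0.2, -2.4, 3.7]
gripper_width: 0.002
grasp_force: 2.0
t: 6.22
eef_pos: [0.5236, -0.0495, 0.0343]
tool_rot: [0.0, 0.986, 0.169, 0.0]
contact_force: [0.4, -3.4, 3.9]
gripper_width: -0.001
grasp_force: 2.0
```

```bash
python3 -c "
import numpy as np
print(np.load('M.npy').round(4).tolist())"
```

```text
[[0.4699, 0.0346], [0.4882, 0.0176], [0.5036, -0.002], [0.5158, -0.0238], [0.5245, -0.0472], [0.5294, -0.0717], [0.5305, -0.0967], [0.5276, -0.1215], [0.521, -0.1456]]
```

On track at dot4, within about 2 mm at a steady depth.

```bash
python3 -m creep '[[-1,-1.8,5.9,0,0,0,0],[-1,-2.1,5.9,0,0,0,0],[-1,-2.2,5.9,0,0,0,0],[-1,-2.4,5.9,0,0,0,0]]'; python3 -m creep '[[-1,-2.7,5.6,0,0,0,0],[-1,-3,5.5,0,0,0,0],[-1,-3,5.4,0,0,0,0],[-1,-3.2,5.4,0,0,0,0]]'
```

```text
t: 6.72
eef_pos: [0.515, -0.0258, 0.0343]
tool_rot: [-0.0, 0.986, 0.169, 0.0]
contact_force: [2.2, -1.7, 4.3]
gripper_width: 0.0
grasp_force: 2.0
t: 7.22
eef_pos: [0.5031, -0.004, 0.0343]
tool_rot: [0.0, 0.986, 0.169, 0.0]
contact_force: [2.0, -2.4, 3.4]
gripper_width: -0.003
grasp_force: 1.9
```

```bash
python3 -m creep '[[-1,-3.6,5.1,0,0,0,0],[-1,-3.8,5,0,0,0,0],[-1,-3.9,4.9,0,0,0,0],[-1,-4,4.8,0,0,0,0]]'; python3 -m creep '[[-1,-4.3,4.5,0,0,0,0],[-1,-4.5,4.3,0,0,0,0],[-1,-4.6,4.3,0,0,0,0],[-1,-4.8,4.2,0,0,0,0],[-1,0,0,0,0,0,0]]'
```

```text
t: 7.72
eef_pos: [0.4877, 0.0158, 0.0343]
tool_rot: [-0.0, 0.986, 0.169, 0.0]
contact_force: [1.3, -2.6, 3.8]
gripper_width: -0.002
grasp_force: 1.9
t: 8.35
eef_pos: [0.4688, 0.0336, 0.0342]
tool_rot: [-0.0, 0.986, 0.169, -0.001]
contact_force: [-0.8, 2.1, 4.1]
gripper_width: 0.002
grasp_force: 2.0
```

At the last dot. I'll let it settle, look once more, and check the magnets before handing in.

```bash
python3 -m creep '[[-1,0,0,0,0,0,0],[-1,0,0,0,0,0,0],[-1,0,0,0,0,0,0],[-1,0,0,0,0,0,0]]'; python3 - <<'E'
from h import *
from station import *
p,d=read_camera("side"); cv2.imwrite("pics/end.png",cv2.resize(p[190:390,220:380,::-1],None,fx=3,fy=3,interpolation=cv2.INTER_CUBIC))
for i in range(3): read_camera("top"); o=get_obs(); print(o["eef_pos"].round(4),o["contact_force"].round(2),abs(o["joint_vel"]).max().round(4))
E
```

```text
t: 8.85
eef_pos: [0.4694, 0.0328, 0.0342]
tool_rot: [-0.0, 0.986, 0.169, -0.0]
contact_force: [-1.6, 1.0, 3.4]
gripper_width: -0.004
grasp_force: 1.9
[0.4695 0.0327 0.0342] [-2.69  1.46  3.59] 0.0019
[0.4695 0.0327 0.0342] [-1.09  3.06  4.44] 0.0021
[0.4695 0.0327 0.0342] [-1.79  1.61  2.63] 0.0012
```

View pics/end.png

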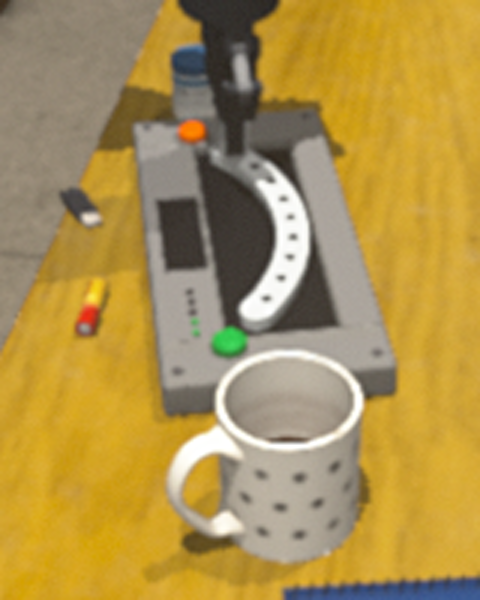

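The picture shows the closed fingertips resting on the end dot by the orange magnet, at crop position (235,150). Both magnets and the mug, can, stick and battery look unmoved. The pose is steady at 3.8 mm of press.

```bash
python3 -c "
from station import *
print(hand_in())"
```

```text
the job is handed in; nothing more can be done
None
```

The sweep from the green end dot to the orange end dot was done in one light stroke, and the job was handed in with the fingertips still on the last dot, pressing about 3.8 mm with about 3.5 N; the verdict was not shown.

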